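Weigh the tin from behind the storage jars

TASK

The low tin at the back of the wooden tray is shut in by three tall storage jars and I want it weighed: first move all three jars onto the chopping board, then lift out the tin and stand it in the middle of the kitchen scale's pan, and leave it there. Then put each jar back on the very spot of the tray where it stood at the start. Set everything down gently and upright, and leave the mug, the pepper mill and the kitchen timer alone.

Things in the scene. Friction and masses are not known exactly. Their poses are not given: they have to be found in the camera images.
- round_jar: the tallest jar: upright round glass jar full of pale pasta with a flat steel lid of the same width; 58 mm diameter, 158 mm high (the lid is the top 22 mm), about 0.4 kg. Origin: centre of its underside, z up. One rigid piece, lid fast.
- square_jar: square glass jar of dark beans with a light wooden lid; 56 x 56 mm in plan with its faces along its own x and y, 142 mm high in all: glass to 120 mm, then the 50 x 50 mm lid, about 0.45 kg. Origin: centre of its underside, z up. One rigid piece, lid fast. At the start its faces lie within 3 degrees of the tray's sides.
- shouldered_jar: white round preserving jar with shoulders and a narrower dark steel screw lid; 130 mm high, body 64 mm diameter up to 84 mm, shoulders from there to 106 mm, lid 52 mm diameter over the top 24 mm, about 0.4 kg. Origin: centre of its underside, z up. One rigid piece, lid fast.
- tin: low round metal tin with its lid on; 64 mm diameter, 46 mm high, about 0.2 kg. Origin: centre of its underside, z up. One rigid piece.
- tray: square wooden tray 188 x 188 mm, fixed; floor 8 mm above the counter, 6 mm thick rim to 14 mm. Origin: centre of its underside; x, y along its sides, x away from the robot at yaw 0. Four cork pads (70 mm discs, level with the floor) at x = +-42, y = +-42 mm carry the jars and the tin, each within 3 mm of its pad's centre; the tin on either far pad (x = +42), the jars shuffled over the rest.
- board: square chopping board of light wood 210 x 210 mm, 16 mm thick, fixed, empty at the start: the side area for the three jars (each jar's centre at most 85 mm from the board's middle along either side). Origin: centre of its underside; x and y along its sides.
- scale: flat white kitchen scale with a round steel weighing pan, fixed (the pan does not move). Origin: on the counter under the centre of the pan; the pan is 130 mm in diameter and its flat top lies 32 mm above the counter. The housing, 22 mm high, runs from x = -120 to +80 mm and y = -75 to +75 mm, with the display on its -x end (towards the robot at yaw 0).
- mug: bystander: white mug, 76 mm diameter, 88 mm high, beyond the work, with its handle at its +y. Origin: centre of its underside.
- mill: bystander: turned dark wooden pepper mill, 52 mm diameter, 140 mm high, beyond the work. Origin: centre of its underside.
- timer: bystander: low round kitchen timer, 66 mm diameter, 40 mm high, on the robot's side of the work. Origin: centre of its underside.
Things that resemble listed ones, but are neither listed nor needed, are in the scene too. What is shaped like the tin but red is not meant.

How it is judged:
By the outcome, as a careful person would: the job done as asked, in the order asked, and still so for the second after the job is handed in, with the robot touching nothing.
It also fails if it takes over 144 s, if anything falls off the work surface, if the arm or the gripper's body presses on something with over 40 N, if the wrist force passes 120 N, or if a joint passes its speed limit or range.

ROBOT

A 7-joint arm with a two-finger parallel gripper is mounted at the origin on the work surface. World frame = base frame: x ahead of the robot, y to its left, z up, the work surface at z = 0. Lengths are in mm, angles in rad, forces in N, time in s.
With the tool pointing down it reaches from about 400 to 900 mm from the base axis. Payload 5.6 kg.
Tool frame: the origin (TCP) lies midway between the tips of the shut fingers; the grasp point (between the pads) lies 19 mm behind it; x points along the fingers, y is the direction in which the jaws open and shut, and the axes are right-handed (so a half turn about x gives the same grasp; the last joint's range is limited). The gripper opens to 92 mm and grips with 3 to 60 N. Pads are 20 mm wide; open, the fingers measure 128 mm over their backs; the gripper's body (75 mm by 189 mm) begins 69 mm behind the grasp point.
Start: joints at [-1.35, 0.468, -0.012, 1.603, 0.006, 1.071, -0.056], TCP at [169.53, 627.51, 214.592] pointing down, gripper open.
Joint ranges: [-2.53, 2.53], [-0.31, 2.02], [-1.57, 1.55], [0.28, 2.44], [-1.29, 4.43], [0.15, 1.84], [-2.92, 2.92]. Speed limits (rad/s): [2.57, 2.57, 3.14, 3.14, 3.14, 3.14, 3.14].

INTERFACE

Orientations are given as a rotation vector (axis times angle).
In Python, from cell import robot, grip, kin, viewer gives the robot as it stands. Calls block until the motion is done:
- robot.movep(position, orientation): joint-space move of the TCP to a pose.
- robot.servo_line(position, feed=150, rotation=None): straight line of the TCP; rotation=None keeps the orientation; feed is the mean speed in mm/s.
- robot.goto_joints(angles): joint-space move.
- grip(opening, newtons=None): opening from 0.0 (shut) to 1.0 (fully open); newtons is the grip in N (None keeps the last); returns when the fingers have stopped.
- robot.hold(seconds).
- kin.ik(position, orientation): joint angles nearest the present ones, or None.
- robot.observe(): the state.
- viewer.read_camera(name): name is "side" or "top" or "wrist"; returns the picture (400x640x3 uint8, red, green, blue); there is no depth.
- viewer.camera_info(name): a dict with "camera_matrix" (3x3 intrinsics, pixels), "R" (3x3) and "t" (3): a world point X has camera coordinates R X + t. Camera axes: x right, y down, z forward; pixel columns grow to the right and rows downward; lengths in mm; the calibration is good to about 2 mm. A picture is of the moment at which its call begins: read the wrist's pose just before it. camera_info takes no time and is no camera call; for the wrist camera it gives the pose at the moment of the call.
A pose or a line that the arm cannot do raises robot.IKError and nothing moves.
- robot.job_done(): hands the job in, once; it reports no verdict.
Trained networks look in the newest picture that a camera, given by its name, has taken for a name from the list of things; names that differ only in an ending like _2 or _b are one class to them, and where a whole thing is asked for, a point or a joint stands for the part that bears it (a point fixed in the world has none). Each returns a list of dicts, best first, with "confidence" (0 to 1); they miss things now and then, are a little off and sometimes report something else, mostly with a low value. They report only what shows in the picture. A call takes as long as a camera call. They do not tell look-alikes from the thing itself.
- viewer.silhouettes(name, camera): "mask" (400x640 bool, what is visible of it).
- viewer.pinpoint(name, camera): "at" ([x, y, z] in mm, in the coordinates of the camera as it stood for that picture, good to about 4 mm: a listed point, or the origin of a listed thing).
The state is a dict: "t": time; "joints": joint angles; "joint_velocities": joint speeds; "joint_torque": joint torques, N m; "tcp_pos": TCP position; "tcp_rot": TCP orientation; "contact_force": force on the tool from outside, world axes, zero at the start; "wrist_torque": the same for the moment, N m; "grip_width": opening from 0.0 (shut) to 1.0 (fully open).
Only numpy, scipy, OpenCV 4.12 (cv2) and the standard library are available. Lean on these libraries where they do the work, as an engineer would, in place of code of your own. Each camera call takes 0.05 s, during which the arm holds its last target. There are 200 camera calls.

## Working session

There is one attempt and no reset: what is moved stays moved. The work goes in short steps, each a Python script; the robot and the scene stay as the last script left them, time stands still between calls to the robot, and variables do not carry over. Pictures are saved under pics/ and viewed, about 12 in all and at most 16, crops included, and the job is handed in when it is done.

```bash
ls; mkdir -p pics; cat > h.py <<'E'
import numpy as np, cv2
from cell import robot, grip, kin, viewer
def snap(c,f,crop=None,s=1):
    im=viewer.read_camera(c); 
    o=im if crop is None else im[crop[1]:crop[3],crop[0]:crop[2]]
    cv2.imwrite('pics/'+f,cv2.resize(o,None,fx=s,fy=s,interpolation=cv2.INTER_CUBIC)[:,:,::-1]); return im
def w(p,ci):
    return np.array(ci["R"]).T@(np.array(p)-np.array(ci["t"]))
E
python3 - <<'E'
from h import *
np.set_printoptions(precision=1,suppress=True)
for c in ["top","side"]:
    ci=viewer.camera_info(c); snap(c,c+'0.png')
    print(c,"cam at",w([0,0,0],ci),np.array(ci["camera_matrix"]).ravel())
    for n in "round_jar square_jar shouldered_jar tin tray board scale mug mill timer".split():
        print(n,[(w(d["at"],ci).round(1),round(d["confidence"],2)) for d in viewer.pinpoint(n,c)])
o=robot.observe();print(o["tcp_rot"],o["t"],o["contact_force"])
E
```

```text
pics
top cam at [ 453.9  -17.9 1144.8] [514.2   0.  321.3   0.  514.2 199.5   0.    0.    1. ]
round_jar [(array([378.3,  -4.6,   2.7]), 0.68), (array([535.4, -42.7,   9.2]), 0.55)]
square_jar [(array([628.3,  37.5,   8.2]), 0.94), (array([622.5, -48.2,   9.6]), 0.22)]
shouldered_jar [(array([542.7,  39.4,  11.8]), 0.84)]
tin [(array([621. , -49. ,   8.8]), 0.57), (array([748.9, -44.7,   1.4]), 0.57)]
tray [(array([580. ,  -3.3,   2.1]), 0.62)]
board [(array([503.7, 318.8,  -3.4]), 0.71)]
scale [(array([ 503.4, -305.9,   -1.5]), 0.98)]
mug [(array([ 758.8, -232.8,   -4.8]), 0.92), (array([536.4, -42.3,   8.9]), 0.58)]
mill [(array([749. , 268.3,  -1. ]), 0.61)]
timer [(array([377.3,  -3.7,   2.6]), 0.76)]
side cam at [ 195.  -785.3  571.4] [449.    0.  313.7   0.  449.  203.    0.    0.    1. ]
round_jar [(array([538.6, -39.1,   7.8]), 0.77)]
square_jar [(array([623.3,  40.8,   5.8]), 0.63)]
shouldered_jar [(array([537.8,  46.8,   8.9]), 0.92), (array([533.8, -39. ,   9.7]), 0.56)]
tin [(array([750.3, -44.2,  -7.4]), 0.89), (array([619.1, -47.9,   7.6]), 0.6), (array([377.5,  -8.4,  -4.3]), 0.56)]
tray [(array([577.3,   3.3,  -0.1]), 0.76)]
board [(array([502.4, 315.2,  -2.6]), 0.6)]
scale [(array([ 502. , -298.9,    1.3]), 0.81)]
mug [(array([ 755.7, -234.3,   -2.5]), 0.94), (array([374.9,  -6.4,  -2.2]), 0.46)]
mill []
timer [(array([378.4,  -5.6,  -2.1]), 0.89)]
[ 0.2  1.6 -0.2] 1.1 [-0.1 -0.1 -0.6]
```

View pics/top0.png

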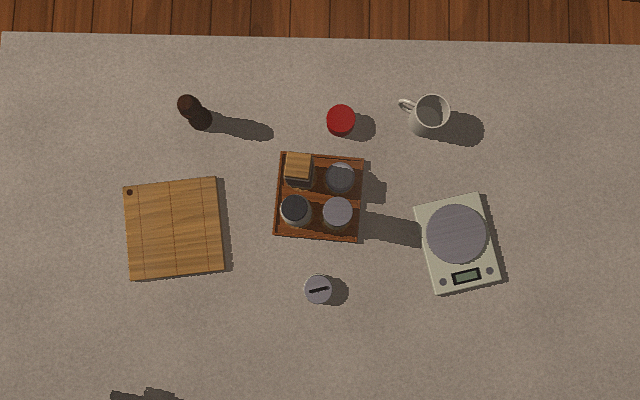

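View pics/side0.png

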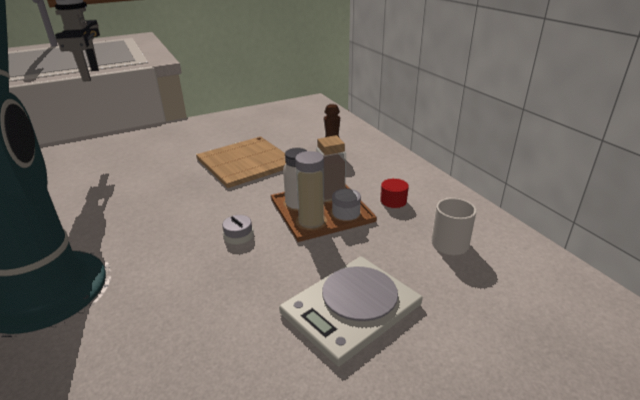

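Top view: tin = grey disc at (340,177), on the far-right pad. Red disc at (340,120) is the look-alike. Round jar at (338,212), shouldered at (295,210) and square at (299,168). The board is at (175,228) and the scale pan at (457,233). Next, a near look with the wrist camera to measure.

```bash
cat >> h.py <<'E'
from scipy.spatial.transform import Rotation as Ro
np.set_printoptions(precision=1,suppress=True)
def down(a):  # tool x down, tool y (jaw axis) at world angle a
    y=np.array([np.cos(a),np.sin(a),0]); x=np.array([0,0,-1.]); return Ro.from_matrix(np.c_[x,y,np.cross(x,y)]).as_rotvec()
def best(p,a):
    q0=np.array(robot.observe()["joints"]); c=[]
    for k in (0,np.pi):
        q=kin.ik(list(p),down(a+k))
        if q is not None: c.append((abs(np.array(q)-q0).max(),a+k))
    return min(c)[1]
def pix(X,ci):
    v=np.array(ci["R"])@np.array(X)+np.array(ci["t"]); v=np.array(ci["camera_matrix"])@v; return v[:2]/v[2]
def back(uv,z,ci):
    R=np.array(ci["R"]);c=-R.T@np.array(ci["t"]);d=R.T@np.linalg.inv(np.array(ci["camera_matrix"]))@[uv[0],uv[1],1]
    return c+d*(z-c[2])/d[2]
E
python3 - <<'E'
from h import *
for c in ["top"]:
    viewer.read_camera(c); ci=viewer.camera_info(c)
    for n,z in (("scale",22),("board",16),("tray",14)):
        for d in viewer.silhouettes(n,c)[:1]:
            m=d["mask"].astype(np.uint8); k,_=cv2.findContours(m,0,1); k=max(k,key=cv2.contourArea)
            P=np.float32([back(p[0],z,ci)[:2] for p in k]); print(n,cv2.minAreaRect(P))
p=[540,0,330]; 
a=best(p,0); t=robot.observe()["t"]; robot.movep(p,down(a)); print("a",a,robot.observe()["t"]-t)
ci=viewer.camera_info("wrist"); snap("wrist","w1.png"); print(w([0,0,0],ci),np.array(ci["R"]),ci["camera_matrix"])
for n in "round_jar square_jar shouldered_jar tin tray".split():
    print(n,[(w(d["at"],ci).round(1),round(d["confidence"],2)) for d in viewer.pinpoint(n,"wrist")])
E
```

```text
scale ((482.9547119140625, -303.94927978515625), (199.83277893066406, 153.93359375), 14.741175651550293)
board ((500.1688537597656, 314.676513671875), (209.7115936279297, 211.5207061767578), 8.280610084533691)
tray ((578.5050659179688, -1.5979537963867188), (187.8388214111328, 188.11978149414062), 86.2455825805664)
a 0 2.6083
[540.3  76.6 500.4] [[ 1.   0.   0. ]
 [ 0.  -1.   0.3]
 [ 0.  -0.3 -1. ]] [[332.7   0.  312.9]
 [  0.  332.7 202.7]
 [  0.    0.    1. ]]
round_jar [(array([534.9, -39.7,  11.5]), 0.77)]
square_jar [(array([624.2,  40.3,   3.3]), 0.88), (array([543.2,  51.5,  12.3]), 0.7)]
shouldered_jar [(array([543.7,  51.3,  10.7]), 0.89)]
tin [(array([746.9, -40.5,   0.8]), 0.7), (array([619.6, -45.2,   6.2]), 0.65)]
tray [(array([577.2,  -1.2,  -7.2]), 0.94)]
```

View pics/w1.png

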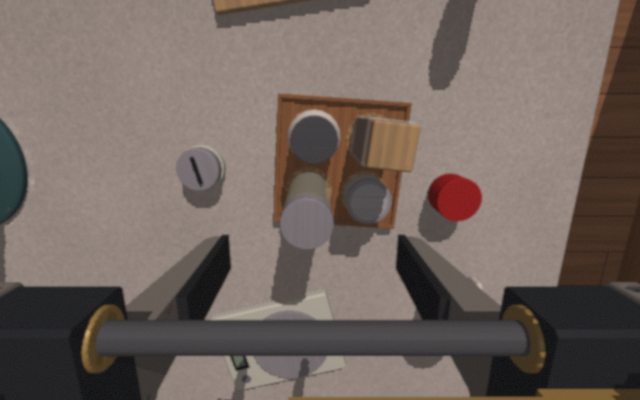

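The wrist view agrees: shouldered jar (314,137), square (386,143), round (307,218), grey tin (367,198). The red look-alike is outside the tray at (455,197). I'll fit the poses by matching model silhouettes over several views.

```bash
cat > fit.py <<'E'
from h import *
from scipy.optimize import minimize
th=np.linspace(0,2*np.pi,60,endpoint=False)
def circ(r,z): return np.c_[r*np.cos(th),r*np.sin(th),0*th+z]
def sq(s,z): return np.array([[i*s/2,j*s/2,z] for i in(-1,1) for j in (-1,1)],float)
M={"round_jar":[[circ(29,0),circ(29,158)]],
"square_jar":[[sq(56,0),sq(56,120)],[sq(50,120),sq(50,142)]],
"shouldered_jar":[[circ(32,0),circ(32,84)],[circ(32,84),circ(26,106)],[circ(26,106),circ(26,130)]],
"tin":[[circ(32,0),circ(32,46)]]}
def ren(n,p,z0,ci,S=4):
    im=np.zeros((400*S,640*S),np.uint8); c,s=np.cos(p[2]),np.sin(p[2])
    for part in M[n]:
        X=np.vstack(part)@np.array([[c,s,0],[-s,c,0],[0,0,1]])+[p[0],p[1],z0]
        R=np.array(ci["R"]);K=np.array(ci["camera_matrix"]);v=(X@R.T+ci["t"])@K.T
        uv=(v[:,:2]/v[:,2:]+.5)*S
        cv2.fillConvexPoly(im,cv2.convexHull(uv.astype(np.float32)).round().astype(int),1)
    return cv2.resize(im.astype(np.float32),(640,400),interpolation=cv2.INTER_AREA)
def masks(cam,names,near):  # mask nearest expected location
    viewer.read_camera(cam); ci=viewer.camera_info(cam); o={}
    for n in names:
        b=None
        for d in viewer.silhouettes(n,cam):
            r=ren(n,near[n][:3],near[n][3],ci,1); m=d["mask"]; i=np.minimum(r,m).sum()/np.maximum(r,m).sum()
            if i>.4 and (b is None or i>b[0]): b=(i,m)
        if b: o[n]=b[1]
    return ci,o
def fit(n,near,views):
    def cost(p):
        c=0
        for ci,o in views:
            if n not in o: continue
            r=ren(n,p[:3] if n=="square_jar" else [p[0],p[1],0],near[n][3],ci); m=o[n].astype(float)
            ok=np.ones(m.shape,bool)
            for k in o:
                if k!=n: ok&=~o[k]
            c+=1-np.minimum(r,m)[ok].sum()/np.maximum(r,m)[ok].sum()
        return c
    x0=np.array(near[n][:3],float); sim=x0+np.array([[0,0,0],[5,0,0],[0,5,0],[0,0,.06]])
    r=minimize(cost,x0,method="Nelder-Mead",options=dict(initial_simplex=sim,xatol=.01,fatol=1e-4,maxiter=120))
    return r.x,r.fun
E
cat > m1.py <<'E'
from fit import *
near={"round_jar":[535,-41,0,8],"square_jar":[624,40,-.06,8],"shouldered_jar":[541,44,0,8],"tin":[620,-47,0,8]}
V=[("top",)+masks("top",near,near),("side",)+masks("side",near,near),("w1",)+masks("wrist",near,near)]
for i,p in enumerate([[560,-60,345],[620,-30,345]]):
    a=best(p,0); robot.movep(p,down(a)); V.append((f"w{i+2}",)+masks("wrist",near,near))
for n in near:
    for nm,ci,o in V:
        if n in o: x,f=fit(n,near,[(ci,o)]); print(n,nm,x[:2],round(np.degrees(x[2]),1),round(f,3))
    x,f=fit(n,near,[v[1:] for v in V]); print(n,"ALL",x[:2],round(np.degrees(x[2]),1),round(f,3))
print(robot.observe()["t"])
E
python3 m1.py
```

```text
round_jar side [535.  -35.1] -1.2 0.026
round_jar w1 [533.1 -38. ] -1.0 0.029
round_jar w2 [532.6 -36.5] -0.3 0.029
round_jar w3 [532.7 -39.2] 0.9 0.031
round_jar ALL [532.9 -37.9] 0.2 0.17
square_jar side [620.9  35.9] -11.7 0.027
square_jar w1 [623.5  41.9] -6.0 0.038
square_jar w2 [622.3  43.3] -5.2 0.04
square_jar w3 [623.4  40.6] -6.4 0.041
square_jar ALL [623.1  41.9] -6.5 0.23
shouldered_jar side [539.7  42.1] 0.3 0.066
shouldered_jar w1 [540.7  47.4] 0.8 0.025
shouldered_jar w2 [540.   49.1] -0.5 0.04
shouldered_jar w3 [540.1  46.8] 0.5 0.032
shouldered_jar ALL [540.6  47.4] 0.7 0.232
tin side [618.1 -43.9] 0.2 0.037
tin w1 [617.3 -44. ] 0.6 0.071
tin w2 [616.6 -42.2] -0.9 0.043
tin w3 [616.7 -45.3] 0.9 0.045
tin ALL [617.  -43.8] 1.9 0.247
6.2
```

Fits are consistent: the residuals put every item within 3 mm of a pad for a tray at about (578.5, 1) with yaw −3.7°. The tin is the grey disc inside the tray. One enlarged crop to confirm it, then I start on the round jar.

```bash
cat > pp.py <<'E'
from fit import *
d=np.radians
# tray xy, jaw angle, TCP above underside, opening, board slot
J={"round_jar":((532.9,-37.8),d(-4),88,.82,(452,362),58),
"shouldered_jar":((540.4,47.5),d(-49),109.5,.74,(455,262),52),
"square_jar":((623.1,41.9),d(-6),76,.80,(556,312),56),
"tin":((617,-43.9),d(-4),17,.90,(502.3,-299.5),64)}
def line(p,a,feed): robot.servo_line(list(map(float,p)),feed=feed,rotation=down(a))
def pick(n,xy,z0,lift,zsafe=205,a=None):
    _,a0,h,op,_,wd=J[n]; a=a0 if a is None else a; a=best([*xy,z0+h],a)
    c=robot.observe()["tcp_pos"]
    if c[2]<zsafe-3: robot.servo_line([c[0],c[1],zsafe],feed=200)
    line([*xy,max(zsafe,c[2])],a,300); grip(op)
    line([*xy,z0+h+15],a,150); line([*xy,z0+h],a,50)
    grip(0.0,25); g=robot.observe()["grip_width"]*92; print(n,"grip mm",round(g,1),"exp",wd)
    assert abs(g-wd)<5
    line([*xy,z0+h+20],a,50); line([*xy,lift+h],a,150)
    o=robot.observe(); print(" F",np.array(o["contact_force"]),"w",round(o["grip_width"]*92,1),"t",round(o["t"],1)); return a
def place(n,xy,z0,lift,a,zsafe=205):
    _,_,h,op,_,wd=J[n]
    line([*xy,lift+h],a,250); line([*xy,z0+h+12],a,150); line([*xy,z0+h+.7],a,25)
    print(" F down",np.array(robot.observe()["contact_force"]))
    grip(min(op,1.0)); line([*xy,z0+h+25],a,80); line([*xy,max(zsafe,z0+h+25)],a,200)
    print(" placed",n,"t",round(robot.observe()["t"],1))
E
python3 - <<'E'
from pp import *
ci=viewer.camera_info("wrist"); u=pix([617,-44,54],ci).astype(int); print("tin px",u, "red px",pix([748,-43,40],ci))
snap("wrist","tin.png",(max(u[0]-90,0),max(u[1]-70,0),u[0]+110,u[1]+70),3)
for n,(xy,a,h,op,b,wd) in J.items():
    for p in ([*xy,8+h],[*xy,165+h],[*b,24+h],[*b,165+h]):
        if kin.ik(list(p),down(a)) is None and kin.ik(list(p),down(a+np.pi)) is None: print("noik",n,p)
E
```

```text
tin px [310 176] red px [401.  174.3]
```

View pics/tin.png

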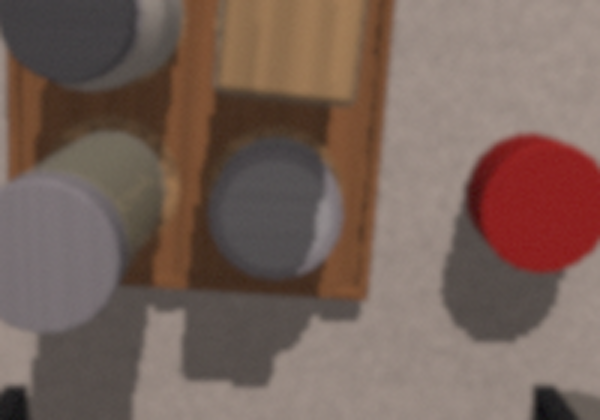

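The grey tin (pixel 310,176) stands in the tray on the far-right pad. The red one (401,174) is outside it. Now the round jar.

```bash
python3 - <<'E'
from pp import *
n="round_jar"; a=pick(n,J[n][0],8,165); place(n,J[n][4],16,165,a)
snap("side","s1.png")
E
```

```text
round_jar grip mm 58.0 exp 58
 F [-0.8  0.2 -5.7] w 57.4 t 11.3
 F down [ 0.1  0.2 -4.8]
 placed round_jar t 16.2
```

View pics/s1.png

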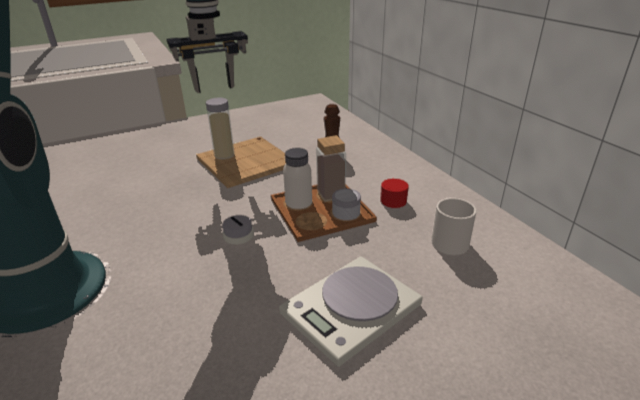

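The round jar is upright on the board (220,130), and the rest of the scene is undisturbed. Shouldered and square next.

```bash
python3 - <<'E'
from pp import *
n="shouldered_jar"; a=pick(n,J[n][0],8,60); place(n,J[n][4],16,60,a)
n="square_jar"; a=pick(n,J[n][0],8,70); place(n,J[n][4],16,70,a)
snap("side","s2.png")
E
```

```text
shouldered_jar grip mm 51.4 exp 52
 F [-0.2  0.1 -4.2] w 51.3 t 20.2
 F down [ 1.2 -0.  -2.6]
 placed shouldered_jar t 23.6
square_jar grip mm 55.8 exp 56
 F [-0.7 -0.1 -6.4] w 55.8 t 27.7
 F down [ 0.5 -0.3 -6. ]
 placed square_jar t 31.5
```

View pics/s2.png

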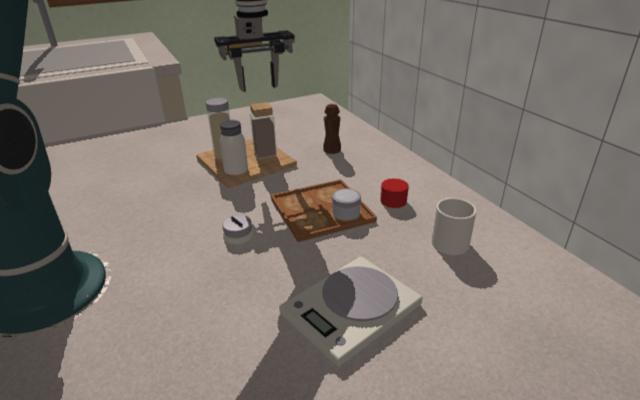

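All three jars stand upright on the board (220,130), (233,150), (263,130). Next I refine the pan centre from the top view, then move the tin.

```bash
python3 - <<'E'
from pp import *
im=viewer.read_camera("top"); ci=viewer.camera_info("top"); g=cv2.cvtColor(im,cv2.COLOR_RGB2GRAY).astype(np.float32)
def score(p):   # radial edge contrast around pan rim
    s=[]
    for r in (62,68):
        uv=np.array([pix([p[0]+r*np.cos(t),p[1]+r*np.sin(t),32],ci) for t in th],np.float32)
        s.append(cv2.remap(g,uv[:,0:1],uv[:,1:2],1).ravel())
    return np.median(np.abs(s[1]-s[0]))+np.mean(np.abs(s[1]-s[0]))
S=np.array([[score((x,y)) for y in range(-312,-287)] for x in range(490,515)])
i=np.argsort(S.ravel())[::-1][:12]; q=np.array(np.unravel_index(i,S.shape)).T+[490,-312]; c=q.mean(0); print(c,q.std(0))
n="tin"; xy=np.clip(c,[498,-305],[507,-295]); 
a=pick(n,J[n][0],8,70); place(n,xy,32,70,a)
print(xy); snap("top","t2.png",(380,160,540,320),4)
E
```

```text
[ 502.9 -300.7] [1.2 0.8]
tin grip mm 63.3 exp 64
 F [-0.3  0.1 -2.6] w 63.7 t 36.4
 F down [-0.2  0.2 -1.3]
 placed tin t 40.3
[ 502.9 -300.7]
```

View pics/t2.png

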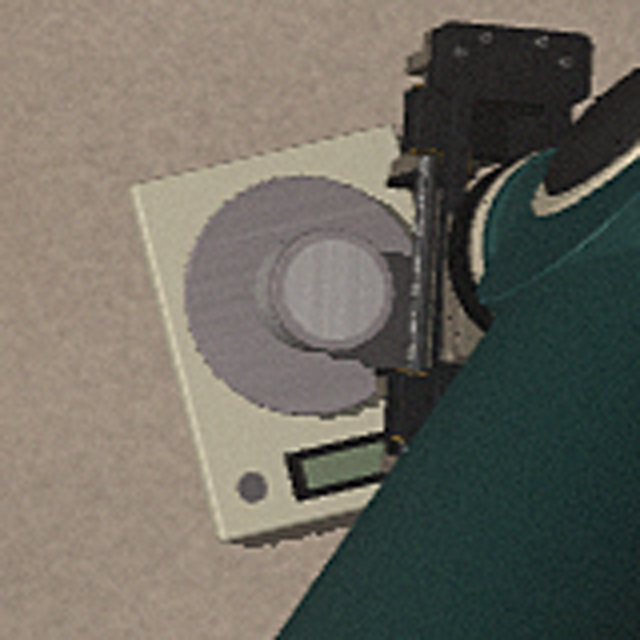

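The tin is on the pan, at about (331,291) in the crop, with the pan centre near (305,295). Parallax explains part of the offset, so I'll measure it with the arm clear and from the wrist.

```bash
cat > pan.py <<'E'
from pp import *
def pan(im,ci,x0=(502.9,-300.7)):
    g=cv2.cvtColor(im,cv2.COLOR_RGB2GRAY).astype(np.float32)
    def score(p):
        s=[]
        for r in (62.5,67.5):
            X=np.c_[p[0]+r*np.cos(th),p[1]+r*np.sin(th),0*th+32]
            v=(X@np.array(ci["R"]).T+ci["t"])@np.array(ci["camera_matrix"]).T; uv=(v[:,:2]/v[:,2:]).astype(np.float32)
            s.append(cv2.remap(g,uv[:,0:1],uv[:,1:2],1).ravel())
        return np.clip(np.abs(s[1]-s[0]),0,60).mean()
    G=[(score((x0[0]+i/2,x0[1]+j/2)),x0[0]+i/2,x0[1]+j/2) for i in range(-24,25) for j in range(-24,25)]
    G=np.array(sorted(G)[-25:]); return G[:,1:].mean(0),G[:,1:].std(0)
near={"tin":[502.9,-300.7,0,32]}
def check(cam):
    v=masks(cam,near,near); im=viewer.read_camera(cam)
    print(cam,"pan",*pan(im,v[0]),"tin",fit("tin",near,[v]) if v[1] else None)
E
python3 - <<'E'
from pan import *
c=robot.observe()["tcp_pos"]; robot.servo_line([500,-300,300],feed=200,rotation=down(best([500,-300,300],0))); check("wrist"); snap("wrist","w5.png")
p=[450,-120,260];line(p,best(p,0),300); check("wrist")
p=[500,250,260];line(p,best(p,0),300); check("top"); check("side"); print(robot.observe()["t"])
E
```

```text
wrist pan [ 502.2 -299.5] [0.6 0.8] tin (array([ 501.9, -300.4,    0. ]), np.float64(0.0549433331592416))
wrist pan [ 502.1 -296.4] [0.7 0.8] tin (array([ 502. , -297.3,   -0. ]), np.float64(0.49399456704757205))
top pan [ 502.5 -300.5] [0.9 0.6] tin (array([ 503.9, -304.4,    0. ]), np.float64(0.042186328630818504))
side pan [ 501.2 -300. ] [0.5 0.9] tin (array([ 504. , -301.4,   -0. ]), np.float64(0.06558093346573979))
43.8333
```

View pics/w5.png

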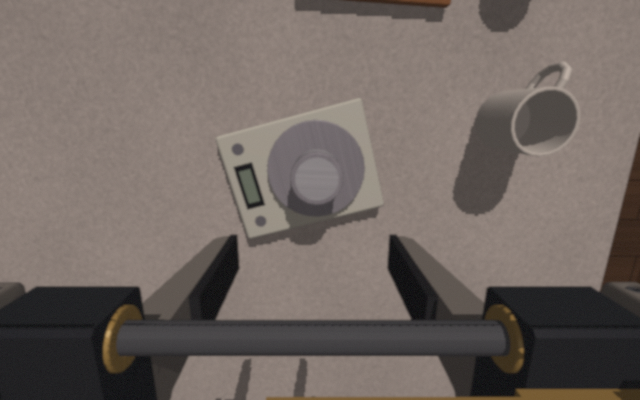

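Wrist: pan at (316,168), tin lid at (316,177). The two agree within 1 mm by wrist and 1–4 mm by the other cameras, so the tin is in the middle. Now I return the jars in reverse order.

```bash
python3 - <<'E'
from pp import *
for n,l in (("square_jar",70),("shouldered_jar",60),("round_jar",165)):
    a=pick(n,J[n][4],16,l); place(n,J[n][0],8,l,a)
near={"round_jar":[535,-41,0,8],"square_jar":[624,40,-.06,8],"shouldered_jar":[541,44,0,8]}
V=[]
for nm,p in (("w1",[540,0,330]),("w2",[560,-60,345]),("w3",[620,-30,345])):
    robot.movep(p,down(0)); V.append((nm,)+masks("wrist",near,near))
p=[480,250,330]; robot.movep(p,down(best(p,0))); V+=[("side",)+masks("side",near,near)]
for n in near:
    for nm,ci,o in V:
        if n in o: x,f=fit(n,near,[(ci,o)]); print(n,nm,x[:2],round(np.degrees(x[2]),1),round(f,3))
snap("side","s3.png"); print(robot.observe()["t"])
E
```

```text
square_jar grip mm 55.8 exp 56
 F [-0.4  0.1 -6.7] w 56.1 t 47.5
 F down [ 1.3  0.7 -6.5]
 placed square_jar t 51.4
shouldered_jar grip mm 51.8 exp 52
 F [ 0.1  0.2 -4. ] w 51.1 t 55.2
 F down [ 0.3 -0.1 -4.4]
 placed shouldered_jar t 58.6
round_jar grip mm 57.7 exp 58
 F [ 0.  -0.2 -5.2] w 57.8 t 63.3
 F down [ 0.2  0.3 -4.6]
 placed round_jar t 68.3
round_jar w2 [532.5 -36.3] -0.9 0.034
round_jar w3 [532.3 -39.4] 2.1 0.028
round_jar side [533.9 -37.3] 0.5 0.032
square_jar w1 [621.8  41.6] -5.8 0.046
square_jar w2 [621.7  43.4] -6.0 0.052
square_jar w3 [622.5  40.5] -6.5 0.035
square_jar side [622.9  41.8] -6.3 0.045
shouldered_jar w1 [538.7  47.6] 0.1 0.025
shouldered_jar w2 [539.6  48.6] -0.6 0.052
shouldered_jar w3 [540.2  46.7] 0.7 0.056
shouldered_jar side [540.6  46.4] 0.7 0.073
71.675
```

View pics/s3.png

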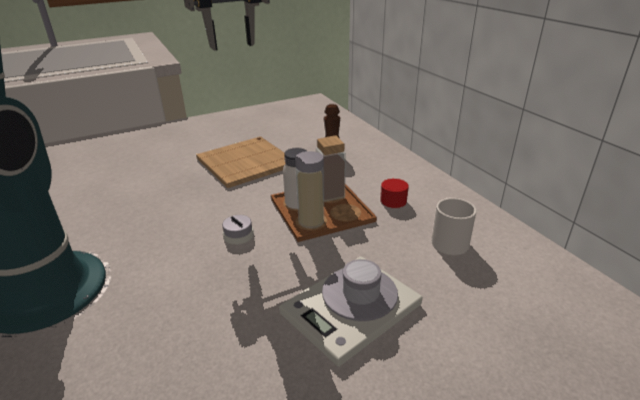

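The jars are back upright in the tray, within about 1 mm of where they were from the same wrist poses (2 mm at worst). The tin is on the pan at (361,280), the bystanders are unmoved, and the gripper is clear. Handing in.

```bash
python3 -c "
from cell import robot; robot.hold(0.5); print(robot.job_done())"
```

```text
the job is handed in; nothing more can be done
None
```

The job is done and handed in at about 72 s of the allowed 144 s. I moved all three jars to the chopping board, stood the grey tin in the middle of the scale pan and left it there. Then I put each jar back on its spot in the tray.

Last checks:
- **Jars:** From the same wrist poses before and after, they are within about 1 mm of where they started, 2 mm at worst. They stand upright, and the square jar's yaw is unchanged at about −6°. One wrist view missed the round jar. The side camera disagreed by up to about 6 mm, mostly on the square jar, where its first reading was already out of line with the wrist views.
- **Tin:** The wrist view puts it within about 1 mm of the pan's centre, the side camera about 3 mm off and the top camera about 4 mm off.
- **Other things:** In the final side picture the mug, pepper mill, timer and red look-alike tin look unmoved, and the gripper is clear of everything.

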